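# Fit a charged cell in the trap lamp's control box

## Robot

A 6-joint arm with a two-finger parallel gripper is mounted at the origin on the work surface. World frame = base frame: x ahead of the robot, y to its left, z up, the work surface at z = 0. Lengths are in m, angles in rad, forces in N, time in s.
With the tool pointing down it reaches from about 0.35 to 0.975 m from the base axis. Payload 4.9 kg.
Tool frame: the origin (TCP) lies midway between the tips of the shut fingers; the grasp point (between the pads) lies 19 mm behind it; z points along the fingers, y is the line along which they close (so a half turn about z gives the same grasp; the last joint's range is limited). The gripper opens to 85 mm and grips with 20 to 120 N. Pads are 22 mm wide; open, the fingers measure 114 mm over their backs; the gripper's body (76 mm by 85 mm) begins 54 mm behind the grasp point. The pads swing forward as they close: fully open they stand 13 mm farther back than shut.
Start: joints at [-1.395, 0.053, 1.613, -0, 1.476, -0.119], TCP at [0.182, -0.598, 0.231] pointing down, gripper open.
Joint ranges: [-3.01, 3.01], [-1.01, 2.22], [0.06, 2.58], [-1.02, 4.17], [0.09, 2.62], [-3.14, 3.14]. Speed limits (rad/s): [2.57, 2.57, 3.14, 3.14, 3.14, 3.14].

## Interface

Orientations are given as a rotation vector (axis times angle).
In Python, from station import ctrl gives the robot as it stands. The module is installed in compiled form; this text tells all that it offers.
- The arm moves only by the shell command python3 -m handwheel 'ROWS' [OPENING] [FORCE]. ROWS is JSON, a list of rows, each a list of 2 entries, a list of its own where there are three numbers: the shift along the tool's x, y, z in cm, then the turn, a rotation vector about the tool's x, y, z in rad. In form: [[[tx, ty, tz], [ax, ay, az]], ...]. A call has 1 to 5 rows; each row is the pose to reach, as a shift and turn from the pose commanded when the call began, along the tool's axes at that moment; what a row does not reach only later rows make up. A row lasts 1/8 s, in which the tool goes at most 62.5 mm and 10.7 degrees, less where a joint would pass 70% of its speed; a pose out of reach is approached as far as the arm can. A call with a gripper value outside its range is refused whole. OPENING is the gripper's target within -1 to 1 (shut at 1, half-way at 0, fully open at -1), set as the call begins (- or left out, the last holds). The fingers move at their own pace and stop on an object; FORCE is the grip in N (left out, the last holds). Time passes only in rows, so rows that repeat a pose let the fingers close. It gives the time, the measured TCP pose, the force, the opening and the grip force at its end, in the units of the state.
- ctrl.get_obs(): the state, without advancing time (a new reading comes with each control period).
- ctrl.get_image(name): name is "scene" or "top" or "wrist"; returns the picture (480x640x3 uint8, blue, green, red); there is no depth.
- ctrl.calibration(name): a dict with "fx", "fy", "cx", "cy" (pixels), "R" (3x3) and "t" (3): a world point X has camera coordinates R X + t. Camera axes: x right, y down, z forward; pixel columns grow to the right and rows downward; lengths in m; the calibration is good to about 2 mm. The wrist camera is an equidistant fisheye: a pixel r from the principal point sees the ray r / f radians off the axis. A picture is of the moment at which its call begins: read the wrist's pose just before it. calibration takes no time and is no camera call; for the wrist camera it gives the pose at the moment of the call.
- ctrl.finish_job(): hands the job in; it is judged then, once.
Trained networks look in the newest picture that a camera, given by its name, has taken for a name from the list of things; names that differ only in an ending like _2 or _b are one class to them, and where a whole thing is asked for, a point or a joint stands for the part that bears it (a point fixed in the world has none). Each returns a list of dicts, best first, with "score" (0 to 1); they miss things now and then, are a little off and sometimes report something else, mostly with a low value. They report only what shows in the picture. A call takes as long as a camera call.
- ctrl.look_for(camera, query): "position" ([column, row] in pixels, amid what is visible of it).
- ctrl.landmark_of(camera, query): "position" ([column, row] in pixels: a listed point, or the origin of a listed thing).
The state is a dict: "t": time; "q": joint angles; "dq": joint speeds; "effort": joint torques, N m; "tool_pos": TCP position; "tool_rot": TCP orientation; "contact_force": force on the tool from outside, world axes, zero at the start; "wrist_torque": the same for the moment, N m; "opening": finger opening in m; "grip_force": force on a finger pad.
Only numpy, scipy, OpenCV 4.12 (cv2) and the standard library are available. Lean on these libraries where they do the work, as an engineer would, in place of code of your own. Each camera call takes 0.05 s, during which the arm holds its last target. There are 200 camera calls.

## Task

Take the charged cell (blue sleeve) from the tray and fit it in the trap lamp's control box: tilt it, tuck its flat end under the hood against the coil spring, push the spring back and drop the button end in until the cell lies fully home between the contacts. Then close the clear cover fully. Leave the flat grey cell, the orange, the dish and the jar where they are.

Things in the scene. Friction and masses are not known exactly. Their poses are not given: they have to be found in the camera images.
- box: Trap lamp's control box: shallow grey base 120 (x) x 150 (y) x 22 mm, fixed, yawed up to 20 deg. Origin: centre of its underside; x runs from the spring end to the button end of its black cell holder (roughly away from the robot), y to the cover's hinge, z up. Walls 3.5 mm. Holder axis: along x at y -14, z 26 mm. Holder floor at z 10; ribs 4 mm high on it, 11 to 14 mm either side of the axis.
- seat_button (a point): Where the tip of the cell's button must end: on the inner face of the button-end wall (brass contact), on the holder's axis (box frame 39.5, -14, 26 mm). That wall is 4 mm thick, 42 mm wide, its top at z 40; cheeks (up to z 24, 18 mm either side of the axis) cover the last 8 mm before it. Axes as the box.
- seat_flat (a point): Where the middle of the cell's flat end must end: on the holder's axis, 70 mm from seat_button (box frame -30.5, -14, 26 mm). Between box x -26 and +31 both sides of the cell are open for fingers: nothing but the cell stands above z 19 mm within 46 mm of the axis (box rim z 22 beyond). Axes as the box.
- hood_edge (a point): Middle of the lower front edge of the hood over the spring end (box frame -26.5, -14, 46.5 mm); it is 3 mm thick, cheeks 18 mm either side of the axis below it. From it to the button-end wall is 66 mm, less than the cell: the cell goes in only tilted, button end up 21 deg or more (30 works well), flat end first. Axes as the box.
- contact_spring (a joint): How far the coil spring is pushed back (m): 0 free, 0.013 solid; 900 N/m. It lies on the holder's axis; its free tip, a 10 mm dome, stands 16 mm from the spring-end wall (inner face at box x -39.5). With a cell home it reads 0.007 (6 N) and holds the button hard on its contact, so the button end will not drop by its weight: keep the spring pushed 2 to 3 mm further while lowering it.
- cover (a joint): Opening angle of the clear cover (rad): 0 closed, starts at 1.7 to 1.95 (past upright), stop at 2.0. Clear shell 120 (along x) x 150 x 32 mm deep, 3 mm walls, 120 g, hinged along the box's x on its +y wall top. Stiff hinge (0.12 N m): it stays where it is left and must be pushed down all the way. Closed, its top is 54 mm above the bench.
- hinge_mid (a point): Middle of the cover's hinge line (box frame 0, 75, 22 mm); the hinge line runs along the box's x. Axes as the box.
- cover_edge (a point): Middle of the free edge of the cover's top plate, outer face: 150 mm along the cover from the hinge and 32 mm out from the hinge plane. Moves with the cover (axes as the box when closed; z is the cover's outward normal).
- cell: The charged cell: cylinder 32 mm in diameter, 70 mm long with its button, about 145 g; blue sleeve, white ring at the button end. Origin on its axis, 35 mm from each end; x along the axis to the button; free to roll about x. Starts level in the tray, axis 26 mm above the bench, button roughly away from the robot, on V saddles 19 to 29 mm either side of its middle.
- cell_button (a point): Tip of the charged cell's button (14 mm wide, 2.5 mm high), on its axis, 35 mm from the middle.
- cell_flat (a point): Middle of the charged cell's flat end, 35 mm from the middle.
- tray: White cell tray 100 x 150 mm, fixed, floor 3 mm, rim 10 mm high; two cradles along its x at y = +38 and -38 mm. Origin: centre of its underside. Which cradle holds the charged cell varies.
- flat_cell: The flat (spent) cell, same size and pose as the charged one in the other cradle, grey sleeve with red ring. Leave it alone.
- orange: An orange, 77 mm wide, 73 mm high, origin under its centre. Bystander.
- petri: Closed culture dish 92 mm wide, 16 mm high, origin under its centre. Bystander.
- jar: Amber specimen jar 60 mm wide, 85 mm high, origin under its centre. Bystander.

How it is judged:
By the outcome, as a careful person would: the job done as asked, in the order asked, and still so for the second after the job is handed in, with the robot touching nothing.
It also fails if it takes over 54 s, if anything falls off the work surface, if the arm or the gripper's body presses on something with over 40 N, if the wrist force passes 120 N, or if a joint passes its speed limit or range.

## Working session

There is one attempt and no reset: what is moved stays moved. The work goes in short steps, Python scripts to look and compute and a shell command to move; the robot and the scene stay as the last step left them, time stands still between calls to the robot, and variables do not carry over. Pictures are saved under pics/ and viewed, at most 12 in all, crops included, and the job is handed in when it is done.

```bash
mkdir -p pics
cat > h.py <<'E'
import numpy as np, cv2, json
from station import ctrl
from scipy.spatial.transform import Rotation as Ro
def shot(c,fn=None):
    im=ctrl.get_image(c)
    if fn: cv2.imwrite('pics/'+fn,im)
    return im
def ray(c,px,cal=None):
    k=cal or ctrl.calibration(c); R=np.array(k['R']);t=np.array(k['t'])
    u=np.array([(px[0]-k['cx'])/k['fx'],(px[1]-k['cy'])/k['fy']])
    if c=='wrist':
        r=np.linalg.norm(u); d=np.r_[u/max(r,1e-9)*np.sin(r),np.cos(r)]
    else: d=np.r_[u,1]; d/=np.linalg.norm(d)
    return -R.T@t, R.T@d
def at_z(c,px,z,cal=None):
    o,d=ray(c,px,cal); return o+d*(z-o[2])/d[2]
def proj(c,X,cal=None):
    k=cal or ctrl.calibration(c); p=np.array(k['R'])@X+np.array(k['t'])
    if c=='wrist':
        th=np.arctan2(np.hypot(p[0],p[1]),p[2]); u=p[:2]/np.hypot(p[0],p[1])*th
    else: u=p[:2]/p[2]
    return np.array([u[0]*k['fx']+k['cx'],u[1]*k['fy']+k['cy']])
E
python3 - <<'E'
from h import *
print({k:np.round(v,3).tolist() for k,v in ctrl.get_obs().items()})
for c in ['top','scene']:
    shot(c,c+'0.png'); k=ctrl.calibration(c); print(c,k['fx'],np.round(-np.array(k['R']).T@k['t'],3))
    for q in ['seat_button','seat_flat','hood_edge','hinge_mid','cover_edge','box','cell','cell_button','cell_flat','tray','flat_cell','orange','petri','jar']:
        r=ctrl.landmark_of(c,q)[:2]
        print(q,[(np.round(a['position'],1).tolist(),round(a['score'],2)) for a in r])
E
```

```text
{'t': 0.0, 'q': [-1.395, 0.053, 1.614, 0.0, 1.476, -0.119], 'dq': [-0.0, -0.0, 0.003, -0.001, 0.001, 0.001], 'effort': [0.0, -39.368, -37.018, -0.0, 0.007, 0.0], 'tool_pos': [0.181, -0.597, 0.23], 'tool_rot': [-3.105, -0.461, 0.0], 'contact_force': [-0.371, -0.845, 0.291], 'wrist_torque': [0.003, 0.04, 0.007], 'grip_force': 0.0, 'opening': 0.085}
top 589.9206790484725 [ 0.404 -0.051  1.141]
seat_button [([258.8, 255.2], 0.83)]
seat_flat [([260.8, 297.3], 0.73)]
hood_edge [([259.6, 293.3], 0.74), ([435.1, 337.2], 0.53)]
hinge_mid [([213.7, 286.0], 0.88), ([258.9, 255.0], 0.35)]
cover_edge [([157.2, 278.8], 0.94)]
box []
cell [([435.4, 334.8], 0.74), ([432.4, 318.5], 0.73)]
cell_button [([430.5, 299.6], 0.86), ([261.7, 292.3], 0.55)]
cell_flat [([409.6, 319.1], 0.75), ([433.4, 336.0], 0.6)]
tray [([409.3, 320.8], 0.58)]
flat_cell [([392.6, 322.3], 0.89)]
orange [([271.9, 161.8], 0.77)]
petri [([375.8, 197.5], 0.78)]
jar [([450.2, 184.1], 0.89)]
scene 559.4358720836682 [ 1.023 -0.672  0.559]
seat_button [([350.8, 208.0], 0.64)]
seat_flat [([318.5, 194.1], 0.92)]
hood_edge [([326.1, 186.0], 0.69)]
hinge_mid [([359.5, 183.4], 0.65)]
cover_edge [([374.7, 103.3], 0.91)]
box [([339.6, 212.7], 0.66)]
cell [([174.0, 276.5], 0.94), ([449.8, 263.2], 0.62)]
cell_button [([190.6, 283.4], 0.87)]
cell_flat [([154.4, 265.6], 0.69)]
tray [([193.1, 275.5], 0.94)]
flat_cell [([205.2, 250.6], 0.69), ([375.1, 103.1], 0.6)]
orange [([447.4, 264.4], 0.87)]
petri [([344.0, 315.9], 0.69)]
jar []
```

View pics/top0.png

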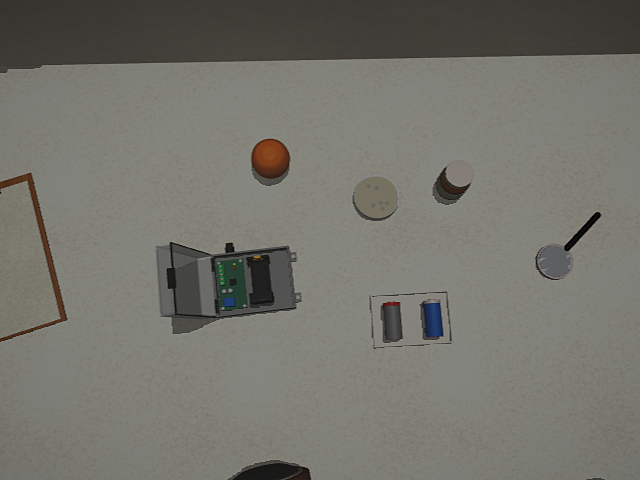

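View pics/scene0.png

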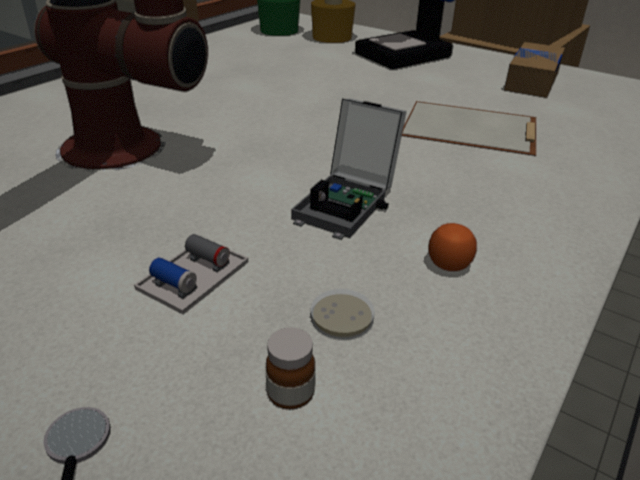

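Run:
```python
from h import *
def tri(a,b):
    o1,d1=ray('top',a);o2,d2=ray('scene',b)
    A=np.c_[d1,-d2]; s=np.linalg.lstsq(A,o2-o1,rcond=None)[0]
    p,q=o1+d1*s[0],o2+d2*s[1]; return (p+q)/2,np.linalg.norm(p-q)
P=dict(seat_button=((258.8,255.2),(350.8,208),.026),seat_flat=((260.8,297.3),(318.5,194.1),.026),hood_edge=((259.6,293.3),(326.1,186),.0465),hinge_mid=((213.7,286),(359.5,183.4),.022),cover_edge=((157.2,278.8),(374.7,103.3),None),cell_button=((430.5,299.6),(190.6,283.4),.026),cell_flat=((433.4,336),(154.4,265.6),.026),cell=((432.4,318.5),(174,276.5),.026),flat=((392.6,322.3),(205.2,250.6),.026))
for n,(a,b,z) in P.items():
    print(n,*[np.round(x*1e3,1) for x in tri(a,b)], *( [np.round(at_z('top',a,z)*1e3,1),np.round(at_z('scene',b,z)*1e3,1)] if z else []))
for n,p in dict(orange=(271.9,161.8),petri=(375.8,197.5),jar=(450.2,184.1)).items(): print(n,np.round(at_z('top',p,0),3))
```

```text
seat_button [594.1  70.9  25.7] 13.4 [599.5  75.   26. ] [590.3  64.6  26. ]
seat_flat [517.4  70.1  26.7] 2.9 [518.6  71.1  26. ] [515.8  69.9  26. ]
hood_edge [526.5  73.1  45. ] 6.0 [524.   71.1  46.5] [529.8  73.5  46.5]
hinge_mid [545.3 164.1  15.5] 5.2 [542.4 161.3  22. ] [552.5 156.5  22. ]
cover_edge [536.6 228.1 159.7] 6.5
cell_button [ 508.3 -250.3   21.7] 0.1 [ 507.8 -249.5   26. ] [ 512.4 -253.6   26. ]
cell_flat [ 438.2 -253.5   24.9] 5.3 [ 439.8 -251.2   26. ] [ 437.4 -256.1   26. ]
cell [ 473.2 -251.9   19. ] 1.5 [ 472.3 -251.2   26. ] [ 481.  -256.8   26. ]
flat [ 466.8 -177.1   20.5] 0.7 [ 466.7 -176.2   26. ] [ 472.2 -182.4   26. ]
orange [0.796 0.052 0.   ]
petri [ 0.716 -0.156  0.   ]
jar [ 0.741 -0.306  0.   ]
```

The top view shows the blue cell at about (432,318) in the tray's right cradle, with the grey one at (392,322). The open box is at about (257,283), with its cover leaning left. The scene view agrees: blue cell with its white ring at (174,276), box at (340,212). I'll look closer with the wrist camera, at the box first.

```bash
cat >> h.py <<'E'
def Rt(yaw,tilt): # tool down, x at yaw deg, button end up by tilt deg
    return Ro.from_euler('z',yaw,degrees=True)*Ro.from_euler('x',180,degrees=True)*Ro.from_euler('y',tilt,degrees=True)
def go(p,yaw,tilt=0,p0=None,R0=None):
    s=ctrl.get_obs(); p0=np.array(s['tool_pos']) if p0 is None else p0; R0=Ro.from_rotvec(s['tool_rot']) if R0 is None else R0
    print('ROW',np.round(R0.inv().apply(np.array(p)-p0)*100,2).tolist(),np.round((R0.inv()*Rt(yaw,tilt)).as_rotvec(),4).tolist())
E
python3 -c "
from h import *
go([.50,.07,.30],5)"
```

```text
ROW [49.88, -54.67, -6.87] [-0.0, 0.0, 0.2076]
```

```bash
python3 -m handwheel '[[[6,-6,-2],[0,0,0.05]],[[12,-12,-5],[0,0,0.1]],[[17,-18,-7],[0,0,0.2]],[[22,-24,-7],[0,0,0.2]],[[27,-30,-7],[0,0,0.2]]]' -1; python3 -c "
from h import *
go([.50,.07,.30],5)"
```

```text
t: 2.12
tool_pos: [0.314, -0.322, 0.2956]
tool_rot: [3.137, 0.148, 0.002]
contact_force: [0.8, -1.0, 0.4]
opening: 0.0854
grip_force: 0.0
ROW [22.2, -37.28, -0.47] [0.0016, -0.0013, 0.0069]
```

```bash
python3 -m handwheel '[[[4,-6,0],[0,0,0]],[[7,-12,0],[0,0,0]],[[11,-18,0],[0,0,0]],[[14,-24,0],[0,0,0]],[[18,-30,0],[0,0,0]]]'; python3 -m handwheel '[[[4,-6,0],[0,0,0]],[[4.5,-7.5,0],[0,0,0]],[[4.5,-7.5,0],[0,0,0]]]'
python3 - <<'E'
from h import *
s=ctrl.get_obs();print(s['tool_pos'])
im=shot('wrist','w1.png');k=ctrl.calibration('wrist');print(k['fx'],np.round(-np.array(k['R']).T@k['t'],3))
Z=dict(seat_button=.026,seat_flat=.026,hood_edge=.0465,hinge_mid=.022,box=0,cover_edge=.16)
for q,z in Z.items():
    for a in ctrl.landmark_of('wrist',q)[:2]:
        print(q,np.round(a['position'],1),round(a['score'],2),np.round(at_z('wrist',a['position'],z,k)*1e3,1))
E
```

```text
t: 2.75
tool_pos: [0.4477, -0.0395, 0.2951]
tool_rot: [3.137, 0.149, 0.003]
contact_force: [0.8, -1.0, 0.0]
opening: 0.0853
grip_force: 0.0
t: 3.12
tool_pos: [0.4851, 0.0388, 0.2945]
tool_rot: [3.138, 0.154, -0.001]
contact_force: [-0.4, -0.9, 0.0]
opening: 0.0855
grip_force: 0.0
[0.48509362 0.03883823 0.29447001]
371.64829954431775 [0.554 0.044 0.438]
seat_button [301.4  99.1] 0.8 [593.4  70.4  26. ]
seat_flat [300.3 164.7] 0.78 [520.6  64.9  26. ]
seat_flat [495.8 228.6] 0.38 [ 471.7 -179.6   26. ]
hood_edge [294.9 163.8] 0.68 [522.7  69.6  46.5]
hinge_mid [220.1 137.3] 0.59 [544.9 159.1  22. ]
box [288.  138.1] 0.97 [548.6  83.4   0. ]
cover_edge [103.2 148.3] 0.79 [536.4 226.3 160. ]
cover_edge [541.3 231.2] 0.68 [ 501.  -154.4  160. ]
```

View pics/w1.png

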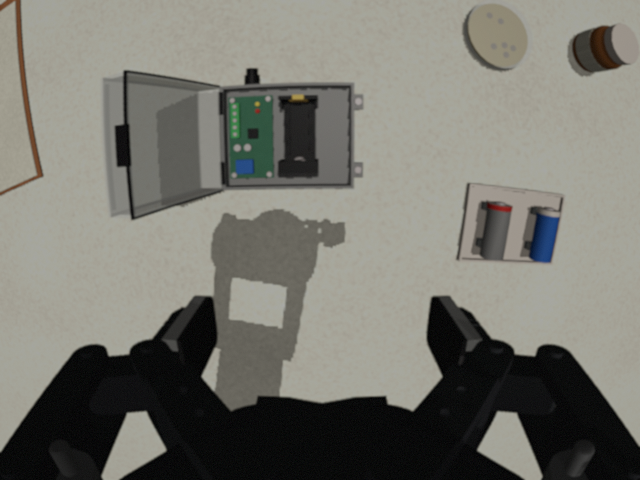

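The wrist picture shows the whole box: rim corners at about (352,85) and (352,187), holder from (298,95) to (298,178). I'll magnify this to fit the box pose.

Run:
```python
from h import *
im=cv2.imread('pics/w1.png')[75:200,205:375]
cv2.imwrite('pics/w1c.png',cv2.convertScaleAbs(cv2.resize(im,None,fx=4.5,fy=4.5,interpolation=cv2.INTER_CUBIC),alpha=1.5))
```

```text
(no output)
```

View pics/w1c.png

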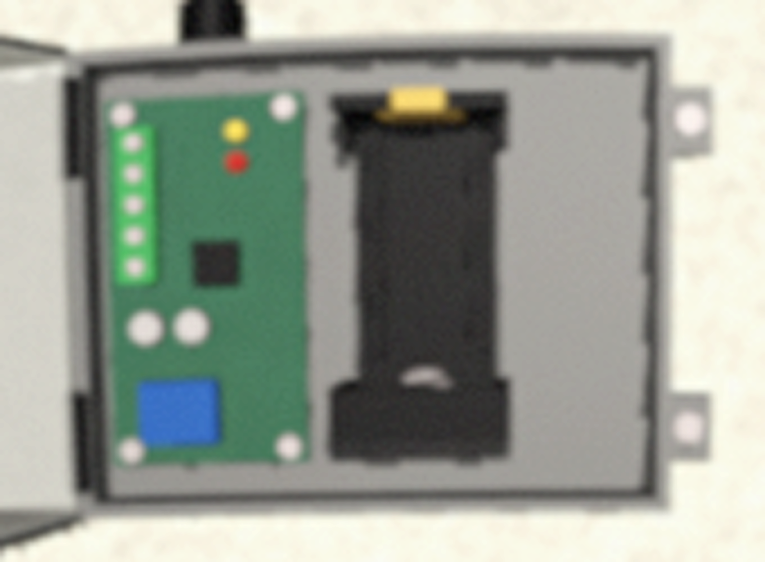

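```bash
cat > box.py <<'E'
from h import *
from scipy.optimize import least_squares
def fit(obs,k,x0=(.548,.083,.1)):
    M=np.array([o[0] for o in obs])/1e3; U=np.array([o[1] for o in obs])
    f=lambda v:np.ravel([proj('wrist',np.r_[v[:2],0]+Ro.from_euler('z',v[2]).apply(m),k)-u for m,u in zip(M,U)])
    r=least_squares(f,x0,loss='soft_l1'); return r.x,r.fun.reshape(-1,2)
E
python3 - <<'E'
from box import *
k=ctrl.calibration('wrist')
c=lambda x,y:((x+.5)/4.5-.5+205,(y+.5)/4.5-.5+75)
obs=[((60,-75,22),c(668,38)),((-60,-75,22),c(665,508)),((56.5,-71.5,22),c(655,51)),((-56.5,-71.5,22),c(652,495)),((-26.5,-14,49.5),c(419.5,383)),((43.5,-14,40),c(419.5,95)),((60,75,22),c(82,52)),((-60,75,22),c(88,510))]
v,r=fit(obs,k);print(np.round(v[:2]*1e3,1),np.degrees(v[2]));print(r.round(2).tolist())
T=lambda m:np.round((np.r_[v[:2],0]+Ro.from_euler('z',v[2]).apply(np.array(m)/1e3))*1e3,1)
print(T((39.5,-14,26)),T((-30.5,-14,26)),T((0,75,22)))
R=lambda v:Ro.from_euler('z',v)
for q,z in dict(cell_button=.026,cell_flat=.026,cell=.026,tray=0,flat_cell=.026).items():
    for a in ctrl.landmark_of('wrist',q)[:2]: print(q,np.round(a['position'],1),round(a['score'],2),np.round(at_z('wrist',a['position'],z,k)*1e3,1))
go([.465,-.25,.20],4)
E
```

```text
[552.2  82.3] 5.218664727699458
[[1.0, -0.75], [0.71, 0.88], [0.72, -0.66], [0.56, 0.68], [-0.55, 0.49], [-0.19, -1.03], [-2.56, -0.64], [-1.56, 1.31]]
[592.8  71.9  26. ] [523.1  65.6  26. ] [545.4 157.   22. ]
cell_button [552.8 204.9] 0.64 [ 511.2 -261.6   26. ]
cell_flat [538.2 254.7] 0.78 [ 442.9 -255.    26. ]
cell [544.4 234.2] 0.69 [ 471.4 -257.5   26. ]
cell [585.1  52.5] 0.62 [ 723.8 -289.5   26. ]
tray [510.3 224.1] 0.77 [ 474.2 -215.9    0. ]
flat_cell [492.9 230.5] 0.89 [ 468.3 -177.2   26. ]
ROW [-4.69, 28.39, 9.46] [0.0001, -0.0001, 0.0244]
```

```bash
python3 -m handwheel '[[[-1,6,2],[0,0,0]],[[-2,12,4],[0,0,0]],[[-3,18,6],[0,0,0]],[[-4,24,8],[0,0,0.02]],[[-4.7,28.4,9.5],[0,0,0.02]]]'; python3 -m handwheel '[[[0,0,0],[0,0,0]]]'
python3 - <<'E'
from h import *
print(ctrl.get_obs()['tool_pos'])
im=shot('wrist','w2.png');k=ctrl.calibration('wrist');print(np.round(-np.array(k['R']).T@k['t'],3))
for q,z in dict(cell_button=.026,cell_flat=.026,cell=.026,flat_cell=.026).items():
    for a in ctrl.landmark_of('wrist',q)[:2]: print(q,np.round(a['position'],1),round(a['score'],2),np.round(at_z('wrist',a['position'],z,k)*1e3,1))
for q in ('cell','flat_cell'):
    print(q,[(np.round(a['position'],1),a['score'],np.round(at_z('wrist',a['position'],.026,k)*1e3,1)) for a in ctrl.look_for('wrist',q)[:2]])
E
```

```text
t: 4.35
tool_pos: [0.4644, -0.2519, 0.1989]
tool_rot: [3.139, 0.116, 0.0]
contact_force: [0.3, -0.5, 0.8]
opening: 0.0855
grip_force: 0.0
t: 4.47
tool_pos: [0.4635, -0.2521, 0.1976]
tool_rot: [-3.138, -0.11, 0.005]
contact_force: [-0.3, -0.4, 1.0]
opening: 0.0852
grip_force: 0.0
[ 0.46354898 -0.25210075  0.19755825]
[ 0.533 -0.246  0.342]
cell_button [326.2 163. ] 0.69 [ 510.9 -251.    26. ]
cell_flat [322.2 242.4] 0.86 [ 440.8 -252.6   26. ]
cell [323.1 202.6] 0.89 [ 476.6 -250.8   26. ]
cell [ 32.8 120.9] 0.34 [550.8  60.3  26. ]
flat_cell [235.6 201.8] 0.65 [ 472.3 -174.    26. ]
flat_cell [26.  81.1] 0.42 [595.4  74.4  26. ]
cell [(array([323.8, 202.2]), 0.7, array([ 477. , -251.4,   26. ]))]
flat_cell [(array([235.6, 203.6]), 0.85, array([ 470.7, -174.1,   26. ]))]
```

View pics/w2.png

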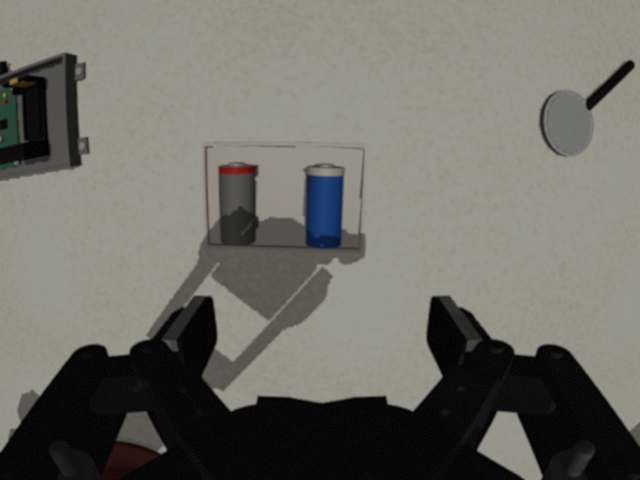

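The wrist view has the blue cell centred at (323,203), with its white ring up at (326,167). The grey one is at (237,203). I'll narrow the gripper and go down.

```bash
python3 -c "
from h import *
go([.480,-.251,.018],2.5)"; python3 -m handwheel '[[[0.8,-0.1,5],[0,0,-0.026]],[[1.6,-0.2,9.5],[0,0,-0.026]],[[1.6,-0.2,12],[0,0,-0.026]],[[1.6,-0.2,13],[0,0,-0.026]]]' -0.3 40
python3 - <<'E'
from h import *
print(ctrl.get_obs()['tool_pos'])
im=shot('wrist');k=ctrl.calibration('wrist')
for q,z in dict(cell_button=.026,cell_flat=.026,cell=.026).items():
    for a in ctrl.landmark_of('wrist',q)[:1]: print(q,np.round(a['position'],1),round(a['score'],2),np.round(at_z('wrist',a['position'],z,k)*1e3,1))
go([.480,-.251,.018],2.5)
E
```

```text
ROW [1.4, 0.31, 18.23] [0.0008, -0.0011, 0.0329]
t: 5.32
tool_pos: [0.4803, -0.2452, 0.068]
tool_rot: [-3.136, -0.16, 0.003]
contact_force: [0.0, 0.4, -0.2]
opening: 0.0554
grip_force: 0.0
[ 0.48025192 -0.24520649  0.06797606]
cell_flat [327.8 334.7] 0.67 [ 440.3 -253.    26. ]
cell [336.7 281.1] 0.83 [ 474.1 -254.1   26. ]
ROW [-0.23, 0.38, 5.31] [0.0015, -0.0019, 0.0576]
```

```bash
python3 -m handwheel '[[[-0.1,0.5,0],[0,0,0.058]],[[-0.1,0.5,3],[0,0,0.058]],[[-0.1,0.5,5],[0,0,0.058]],[[-0.1,0.5,5],[0,0,0.058]]]'; python3 -m handwheel '[[[0,0,0],[0,0,0]],[[0,0,0],[0,0,0]],[[0,0,0],[0,0,0]],[[0,0,0],[0,0,0]]]' 0.6 50
```

```text
t: 6.02
tool_pos: [0.4801, -0.2515, 0.0195]
tool_rot: [-3.14, -0.067, 0.001]
contact_force: [-0.9, -0.2, -0.3]
opening: 0.0555
grip_force: 0.0
t: 6.52
tool_pos: [0.4819, -0.2533, 0.0219]
tool_rot: [3.137, 0.067, 0.005]
contact_force: [-1.1, -2.5, 6.0]
opening: 0.0298
grip_force: 50.0
```

```bash
python3 -m handwheel '[[[0,0,0],[0,0,0]],[[0,0,0],[0,0,0]]]' 1 50;python3 -c "
from h import *
s=ctrl.get_obs()
print(s['tool_pos'],s['contact_force'],s['wrist_torque'],Ro.from_rotvec(s['tool_rot']).as_matrix()[:,0])"
```

```text
t: 6.78
tool_pos: [0.4819, -0.2533, 0.022]
tool_rot: [3.137, 0.067, 0.005]
contact_force: [-1.1, -2.2, 6.9]
opening: 0.0303
grip_force: 50.0
[ 0.48186024 -0.25327366  0.02196064] [-1.0705504  -2.18016404  6.94985315] [-0.40709756  0.23371438  0.02523635] [0.99907528 0.04288815 0.00303201]
```

```bash
python3 -m handwheel '[[[0,0,-2],[0,0,0]],[[0,0,-6],[0,0,0]],[[0,0,-11],[0,0,0]],[[0,0,-14],[0,0,0]],[[0,0,-14],[0,0,0]]]'
python3 - <<'E'
from h import *
s=ctrl.get_obs(); print(s['tool_pos'],s['opening'],s['contact_force'],s['wrist_torque'])
im=shot('wrist','w3.png');k=ctrl.calibration('wrist')
p=np.array(s['tool_pos']);R=Ro.from_rotvec(s['tool_rot'])
for q in ('cell_button','cell_flat','cell'):
    for a in ctrl.landmark_of('wrist',q)[:1]: 
        X=at_z('wrist',a['position'],p[2]+.006,k); print(q,np.round(a['position'],1),round(a['score'],2),np.round(R.inv().apply(X-p)*1e3,1))
go([.4805,.045,.17],5.2)
E
```

```text
t: 7.4
tool_pos: [0.4819, -0.2524, 0.1627]
tool_rot: [3.138, 0.067, 0.008]
contact_force: [0.6, -0.3, -1.4]
opening: 0.0297
grip_force: 49.7
[ 0.48194434 -0.25244966  0.16265879] 0.029699151129604685 [ 0.59839199 -0.32560536 -1.43799664] [-0.00548858  0.00801262  0.00268978]
cell_button [323.4 242.3] 0.84 [28.3 -0.1 -5.9]
cell_flat [323.5 240.6] 0.71 [29.  -0.1 -5.9]
cell [319.2 322.8] 0.93 [-6.1 -1.8 -6. ]
ROW [1.4, -29.53, -1.24] [-0.003, 0.0034, -0.0479]
```

View pics/w3.png

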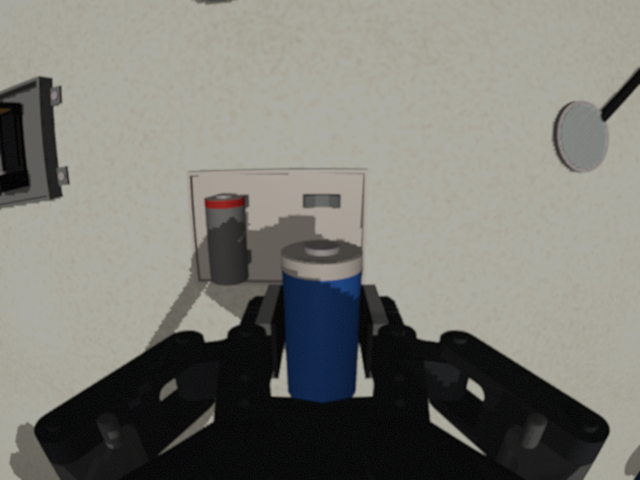

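The cell is held level, button at (322,248), ring forward, pads on both sides. The saddle it left behind shows at (321,200). I'll check the depth of the grip by projecting the pad tips.

Run:
```python
from h import *
s=ctrl.get_obs();p=np.array(s['tool_pos']);R=Ro.from_rotvec(s['tool_rot']);k=ctrl.calibration('wrist')
for z in (0,-5,-10,-15): print(z,*[proj('wrist',p+R.apply(np.array([11,y,z])/1e3),k).round(0) for y in (-16,-25)])
for o in (28,30,32,33):print('button top edge',o,proj('wrist',p+R.apply(np.array([o,0,-4-7])/1e3),k).round(1),'shoulder top',proj('wrist',p+R.apply(np.array([o-2.5,0,-4-16])/1e3),k).round(1),'flat top', proj('wrist',p+R.apply(np.array([o-70,0,-4-16])/1e3),k).round(1))
im=cv2.imread('pics/w3.png')[220:420,220:430]
cv2.imwrite('pics/w3c.png',cv2.convertScaleAbs(cv2.resize(im,None,fx=3,fy=3,interpolation=cv2.INTER_CUBIC),alpha=2.2,beta=20))
```

```text
0 [283. 279.] [262. 279.]
-5 [282. 284.] [260. 283.]
-10 [281. 289.] [258. 288.]
-15 [279. 294.] [256. 293.]
button top edge 28 [321.3 248.1] shoulder top [321.3 262.3] flat top [321.4 408.5]
button top edge 30 [321.3 242.9] shoulder top [321.3 257. ] flat top [321.4 405.1]
button top edge 32 [321.3 237.8] shoulder top [321.3 251.5] flat top [321.4 401.7]
button top edge 33 [321.3 235.1] shoulder top [321.3 248.8] flat top [321.4 400. ]
```

View pics/w3c.png

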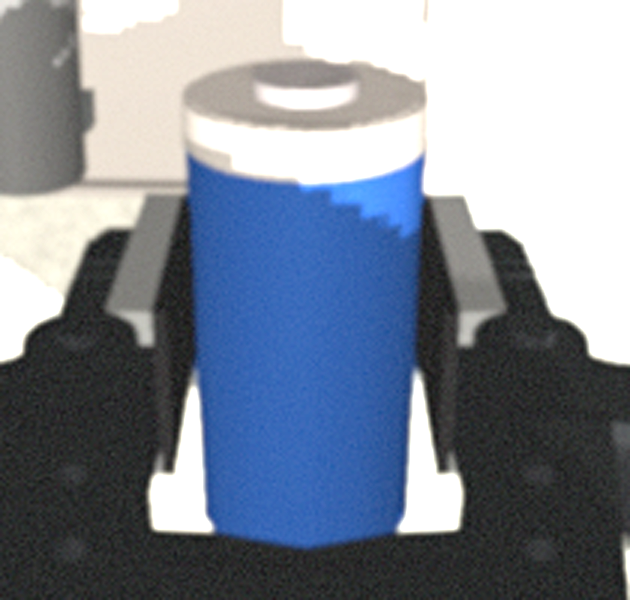

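The pad tips project to about 6 mm behind the TCP (crop edge at (147–188,197)). That means they grip slightly above the cell's axis, which is too shallow. I'll set it back in its cradle and regrip 4–5 mm deeper.

```bash
python3 -m handwheel '[[[0,0,5],[0,0,0]],[[0,0,10],[0,0,0]],[[0,0,13],[0,0,0]],[[0,0,14],[0,0,0]],[[0,0,14],[0,0,0]]]'; python3 -m handwheel '[[[0,0,0],[0,0,0]],[[0,0,0],[0,0,0]],[[0,-0.1,0.45],[0,0,0]],[[0,-0.1,0.45],[0,0,0]]]' -0.1;  python3 -m handwheel '[[[0,0,0],[0,0,0]],[[0,0,0],[0,0,0]],[[0,0,0],[0,0,0]],[[0,0,0],[0,0,0]]]' 1 50
```

```text
t: 8.22
tool_pos: [0.4793, -0.2534, 0.0202]
tool_rot: [3.139, 0.068, -0.007]
contact_force: [-8.7, -3.5, 12.8]
opening: 0.0302
grip_force: 53.7
t: 8.72
tool_pos: [0.4797, -0.2499, 0.014]
tool_rot: [-3.14, -0.068, 0.002]
contact_force: [-0.9, -0.8, -0.3]
opening: 0.0473
grip_force: 0.0
t: 9.22
tool_pos: [0.481, -0.2525, 0.0161]
tool_rot: [3.137, 0.068, 0.002]
contact_force: [-1.4, -5.9, 0.9]
opening: 0.0303
grip_force: 49.7
```

```bash
python3 -m handwheel '[[[0,0,-2],[0,0,0]],[[0,0,-6],[0,0,0]],[[0,0,-11],[0,0,0]],[[0,0,-14],[0,0,0]],[[0,0,-14],[0,0,0]]]'
python3 - <<'E'
from h import *
s=ctrl.get_obs(); print(s['tool_pos'],s['opening'],s['contact_force'],s['wrist_torque'])
im=shot('wrist','w4.png');k=ctrl.calibration('wrist')
p=np.array(s['tool_pos']);R=Ro.from_rotvec(s['tool_rot'])
for a in ctrl.landmark_of('wrist','cell_button')[:1]: 
        X=at_z('wrist',a['position'],p[2]+.010,k); print(np.round(a['position'],1),round(a['score'],2),np.round(R.inv().apply(X-p)*1e3,1))
for o in (28,30,32):print(o,[proj('wrist',p+R.apply(np.array([o-2.5,0,-10-dz])/1e3),k).round(1)[1] for dz in (16,-16)],'btn',proj('wrist',p+R.apply(np.array([o,0,-10])/1e3),k).round(1)[1])
go([.4805,.045,.17],5.2)
col=cv2.cvtColor(im,cv2.COLOR_BGR2HSV)[225:300,310:334].mean(1).round(0)
for i,c in enumerate(col): print(i+225,c.astype(int).tolist(),end=' ')
E
```

```text
t: 9.85
tool_pos: [0.4819, -0.2515, 0.158]
tool_rot: [3.138, 0.067, 0.008]
contact_force: [-0.3, -0.3, -0.7]
opening: 0.0301
grip_force: 49.7
[ 0.48188965 -0.25152193  0.15797076] 0.03014186554800132 [-0.27719998 -0.34282584 -0.6984702 ] [0.01287988 0.03360869 0.00396449]
[321.7 249.2] 0.6 [26.8 -0.7 -9.9]
28 [np.float64(267.8), np.float64(240.7)] btn 246.3
30 [np.float64(262.1), np.float64(236.0)] btn 241.1
32 [np.float64(256.3), np.float64(231.3)] btn 235.9
ROW [1.34, -29.48, -1.61] [-0.0014, 0.0014, -0.0479]
225 [16, 26, 150] 226 [16, 26, 150] 227 [17, 26, 150] 228 [17, 26, 150] 229 [16, 26, 150] 230 [16, 26, 150] 231 [16, 26, 150] 232 [16, 26, 150] 233 [17, 26, 150] 234 [16, 26, 148] 235 [16, 27, 139] 236 [16, 27, 132] 237 [16, 27, 130] 238 [16, 27, 129] 239 [17, 28, 124] 240 [16, 28, 117] 241 [16, 29, 110] 242 [16, 29, 108] 243 [17, 30, 108] 244 [17, 30, 104] 245 [16, 30, 89] 246 [14, 29, 70] 247 [10, 23, 61] 248 [9, 21, 60] 249 [9, 20, 60] 250 [9, 20, 60] 251 [12, 22, 60] 252 [17, 21, 60] 253 [10, 21, 61] 254 [10, 19, 59] 255 [11, 22, 63] 256 [10, 20, 81] 257 [8, 18, 111] 258 [10, 18, 131] 259 [9, 18, 136] 260 [9, 17, 137] 261 [8, 18, 134] 262 [10, 19, 124] 263 [11, 22, 104] 264 [13, 28, 82] 265 [15, 33, 72] 266 [16, 32, 72] 267 [15, 31, 73] 268 [16, 31, 72] 269 [15, 32, 73] 270 [16, 31, 86] 271 [16, 30, 104] 272 [16, 29, 119] 273 [16, 27, 143] 274 [17, 26, 159] 275 [17, 25, 162] 276 [16, 25, 162] 277 [17, 25, 161] 278 [16, 26, 160] 279 [16, 26, 158] 280 [16, 26, 157] 281 [16, 26, 157] 282 [17, 26, 157] 283 [16, 27, 152] 284 [16, 28, 137] 285 [16, 29, 119] 286 [16, 30, 112] 287 [16, 29, 110] 288 [13, 21, 104] 289 [132, 18, 88] 290 [113, 97, 79] 291 [110, 185, 75] 292 [109, 203, 75] 293 [109, 200, 75] 294 [109, 198, 75] 295 [109, 197, 75] 296 [109, 200, 74] 297 [109, 195, 75] 298 [109, 199, 74] 299 [109, 200, 75]
```

```bash
python3 -m handwheel '[[[0,-6,-1],[0,0,-0.02]],[[0,-12,-2],[0,0,-0.048]],[[0,-18,-2],[0,0,-0.048]],[[0,-24,-2],[0,0,-0.048]],[[0,-29.5,-2],[0,0,-0.048]]]'; python3 -m handwheel '[[[-2,0,0],[0,0,0]],[[-2,0,0],[0,0,0]]]'
python3 - <<'E'
from h import *
s=ctrl.get_obs(); print(s['tool_pos'],np.degrees(Ro.from_rotvec(s['tool_rot']).as_euler('zyx')))
im=shot('wrist','w5.png');k=ctrl.calibration('wrist');np.save('k5.npy',k,allow_pickle=True)
for q,z in dict(seat_button=.026,seat_flat=.026,hood_edge=.0465,hinge_mid=.022,box=0).items():
    for a in ctrl.landmark_of('wrist',q)[:1]: print(q,np.round(a['position'],1),round(a['score'],2),np.round(at_z('wrist',a['position'],z,k)*1e3,1))
cv2.imwrite('pics/w5c.png',cv2.convertScaleAbs(cv2.resize(im[90:290,130:390],None,fx=3,fy=3,interpolation=cv2.INTER_CUBIC),alpha=1.5))
E
```

```text
t: 10.58
tool_pos: [0.4657, 0.0461, 0.172]
tool_rot: [-3.138, -0.143, 0.007]
contact_force: [0.5, -0.4, -1.5]
opening: 0.0304
grip_force: 49.9
t: 10.82
tool_pos: [0.4458, 0.0431, 0.1721]
tool_rot: [-3.138, -0.145, 0.007]
contact_force: [0.6, 0.0, -1.1]
opening: 0.0301
grip_force: 50.1
[0.44575406 0.04310387 0.17210332] [  -5.28779886   -0.2640817  -179.97975467]
seat_button [298.5  34.9] 0.95 [594.8  74.   26. ]
seat_flat [297.7 124.5] 0.86 [523.   68.1  26. ]
hood_edge [294.1 121.7] 0.73 [524.3  69.4  46.5]
hinge_mid [187.8  90.3] 0.57 [547.3 160.8  22. ]
box [284.1  89.2] 0.67 [553.   83.9   0. ]
```

View pics/w5c.png

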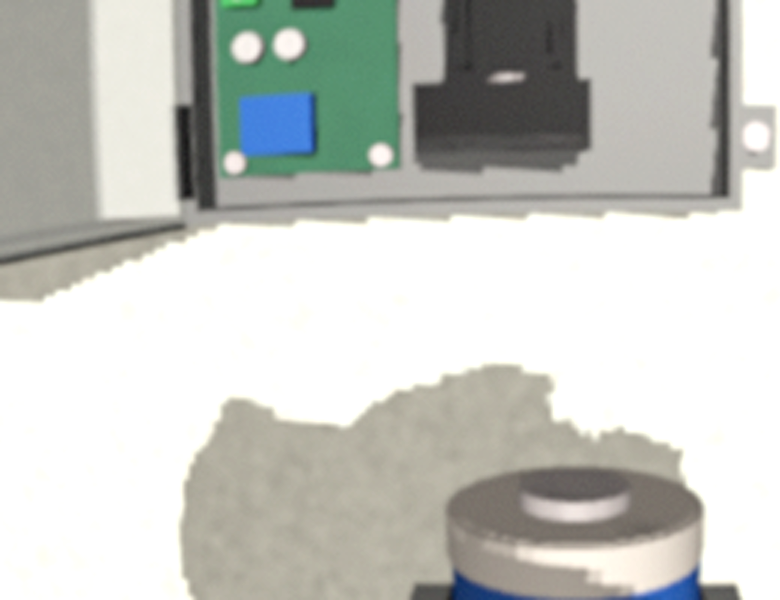

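The crop shows the hood's front edge at about (415–590, 84) and the box's near right rim corner at (739,207), with the held cell's button at (575,490). I'll fit the box from these.

Run:
```python
from box import *
k=np.load('k5.npy',allow_pickle=True).item()
c=lambda x,y:((x+.5)/3-.5+130,(y+.5)/3-.5+90)
obs=[((-60,-75,22),c(739,208)),((-56.5,-71.5,22),c(724,194)),((-26.5,-14,49.5),c(502.5,83)),((-56.5,71.5,22),c(210,207)),((39.5,-14,26),(298.5,34.9)),((0,75,22),(187.8,90.3))]
v,r=fit(obs,k);print(np.round(v[:2]*1e3,1),np.degrees(v[2]));print(r.round(2).tolist())
T=lambda m:np.round((np.r_[v[:2],0]+Ro.from_euler('z',v[2]).apply(np.array(m)/1e3))*1e3,1)
print(T((39.5,-14,26)),T((-30.5,-14,26)),T((-26.5,-14,46.5)))
for m,u in obs: print(m,at_z('wrist',u,m[2]/1e3,k).round(4)*1e3, T(m))
im=cv2.imread('pics/w5.png'); print(im[37,270:330].mean(1).astype(int).tolist())
```

```text
[554.1  84.4] 5.5349318671122205
[[0.41, 0.26], [1.1, 0.48], [-0.71, -2.2], [-4.02, -0.1], [-0.41, 0.08], [1.9, 0.48]]
[594.8  74.3  26. ] [525.1  67.6  26. ] [529.1  67.9  46.5]
(-60, -75, 22) [501.8   4.3  22. ] [501.6   4.   22. ]
(-56.5, -71.5, 22) [505.    8.7  22. ] [504.7   7.8  22. ]
(-26.5, -14, 49.5) [527.5  67.3  49.5] [529.1  67.9  49.5]
(-56.5, 71.5, 22) [491.  146.6  22. ] [491.  150.1  22. ]
(39.5, -14, 26) [594.8  74.   26. ] [594.8  74.3  26. ]
(0, 75, 22) [547.3 160.8  22. ] [546.9 159.1  22. ]
[109, 78, 38, 14, 9, 5, 4, 8, 9, 13, 6, 9, 2, 7, 20, 34, 40, 45, 46, 45, 45, 44, 44, 45, 44, 43, 45, 45, 48, 46, 47, 48, 48, 48, 46, 47, 45, 48, 46, 46, 43, 32, 15, 9, 6, 6, 10, 13, 5, 10, 7, 14, 29, 39, 56, 88, 116, 126, 127, 124]
```

```bash
cat > ins.py <<'E'
from h import *
S=np.array([.5235,.0666,.026]); YAW=5.3; O=43.5; H=10.
def tcp(fx,fz,th,dy=0):
    c,s=np.cos(np.radians(th)),np.sin(np.radians(th))
    x,z=fx+O*c+H*s, fz+O*s-H*c
    e=Ro.from_euler('z',YAW,degrees=True)
    return S+e.apply(np.array([x+30.5,dy,z])/1e3)
def F():
    s=ctrl.get_obs();R=Ro.from_rotvec(s['tool_rot']);p=np.array(s['tool_pos'])
    f=p+R.apply(np.array([-O,0,-H])/1e3)-S; f=Ro.from_euler('z',-YAW,degrees=True).apply(f)*1e3
    M=R.as_matrix();print('F',np.round([f[0]-30.5,f[1],f[2]],1),'tilt',round(np.degrees(np.arcsin(M[2,0])),1),'yaw',round(np.degrees(np.arctan2(M[1,0],M[0,0])),1),'f',np.round(Ro.from_euler('z',-YAW,degrees=True).apply(s['contact_force']),1),'t',s['t'])
E
python3 - <<'E'
from ins import *
F(); 
for d in (50,20,3):
    p=tcp(-28+d*.866,-.5+d*.5,30); print(d,p.round(4)); go(p,YAW,30)
E
```

```text
F [-151.4  -17.7  158.7] tilt -0.0 yaw 5.1 f [-0.9 -0.1 -0.6] t 11.125
50 [0.6116 0.0748 0.0636]
ROW [16.59, -1.83, 11.1] [0.0007, 0.5242, -0.003]
20 [0.5857 0.0724 0.0486]
ROW [13.99, -1.83, 12.6] [0.0007, 0.5242, -0.003]
3 [0.5711 0.071  0.0401]
ROW [12.52, -1.82, 13.46] [0.0007, 0.5242, -0.003]
```

```bash
python3 -m handwheel '[[[5,-0.6,1],[0,0.18,0]],[[10,-1.2,4],[0,0.36,0]],[[15,-1.8,7],[0,0.524,0]],[[16.6,-1.8,10],[0,0.524,0]],[[16.6,-1.8,11.1],[0,0.524,0]]]'
python3 - <<'E'
from ins import *
F(); 
p=tcp(-28+20*.866,-.5+20*.5,30); go(p,YAW,30)
E
```

```text
t: 11.75
tool_pos: [0.6106, 0.0748, 0.0612]
tool_rot: [-3.011, -0.136, -0.8]
contact_force: [-1.0, -0.0, -0.8]
opening: 0.0304
grip_force: 50.1
F [14.2  0.2 22.2] tilt 29.7 yaw 5.1 f [-1.   0.1 -0.8] t 11.75
ROW [-2.79, 0.02, -0.15] [0.0007, 0.0044, -0.0024]
```

```bash
python3 -m handwheel '[[[-1.5,0,-0.1],[0,0.004,0]],[[-2.8,0,-0.1],[0,0.004,0]],[[-2.8,0,-0.1],[0,0.004,0]]]'
python3 - <<'E'
from ins import *
F(); im=shot('wrist','w6.png'); im2=shot('scene'); F()
a=cv2.convertScaleAbs(im[0:480,180:460],alpha=1.7)
b=cv2.resize(cv2.convertScaleAbs(im2[120:250,270:420],alpha=1.6),(520,450),interpolation=cv2.INTER_CUBIC)
o=np.zeros((480,800,3),np.uint8);o[:480,:280]=a;o[:450,280:]=b;cv2.imwrite('pics/m1.png',o)
for q in ('seat_button','hood_edge','cell_button','cell_flat'):
  print(q,[(np.round(x['position'],1),round(x['score'],2)) for c in ('wrist','scene') for x in ctrl.landmark_of(c,q)[:1]])
E
```

```text
t: 12.12
tool_pos: [0.5855, 0.0729, 0.0508]
tool_rot: [-3.007, -0.136, -0.813]
contact_force: [-0.5, 0.6, -1.8]
opening: 0.0306
grip_force: 50.1
F [-10.8   0.6  11.6] tilt 30.2 yaw 5.2 f [-0.4  0.6 -1.8] t 12.125
F [-9.1  0.5 12.8] tilt 30.4 yaw 5.2 f [-0.6 -0.1 -1.1] t 12.225
seat_button [(array([354.4, 204.6]), 0.84)]
hood_edge [(array([348. , 195.4]), 0.68)]
cell_button [(array([323.9, 250.3]), 0.94), (array([361.4, 184. ]), 0.72)]
cell_flat [(array([317.2, 397.2]), 0.57), (array([331.2, 195.9]), 0.63)]
```

View pics/m1.png

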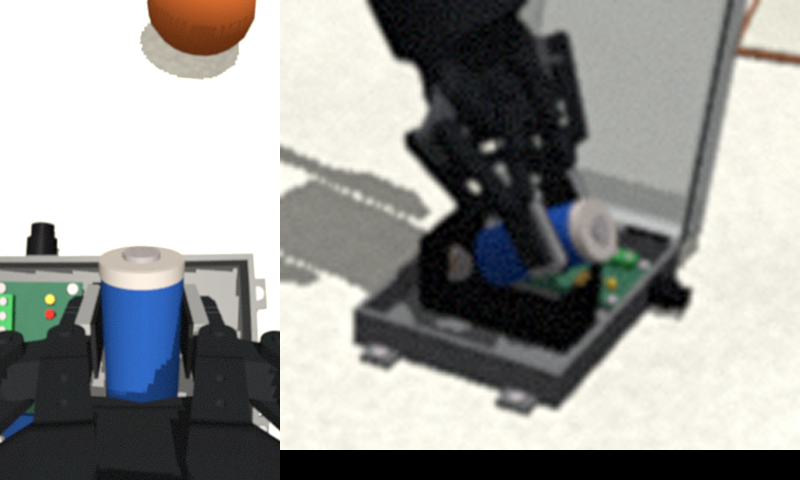

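The crops show the cell tilted about 30° in front of the hood, button at (140,253) on the left and (597,228) in the scene crop. It is lined up with the holder, so I'll slide in along the axis.

Run:
```python
from ins import *
go(tcp(-22,3,30),YAW,30); go(tcp(-26,0,30),YAW,30)
```

```text
ROW [-1.55, 0.05, 0.14] [0.0009, -0.0046, -0.0014]
ROW [-2.04, 0.05, 0.19] [0.0009, -0.0046, -0.0014]
```

```bash
python3 -m handwheel '[[[-0.8,0.04,0.07],[0,-0.004,0]],[[-1.5,0.04,0.14],[0,-0.004,0]],[[-1.5,0.04,0.14],[0,-0.004,0]]]'; python3 -c "
from ins import *
F()"; python3 -m handwheel '[[[-0.4,0,0.05],[0,0,0]],[[-0.5,0,0.05],[0,0,0]],[[-0.5,0,0.05],[0,0,0]]]'; python3 -c "
from ins import *
F()"
```

```text
t: 13.0
tool_pos: [0.5733, 0.0715, 0.0409]
tool_rot: [-3.009, -0.137, -0.804]
contact_force: [-0.6, -0.2, -1.6]
opening: 0.0304
grip_force: 50.1
F [-23.1   0.4   1.9] tilt 29.9 yaw 5.2 f [-0.6 -0.2 -1.6] t 13.0
t: 13.38
tool_pos: [0.571, 0.0711, 0.0397]
tool_rot: [-3.008, -0.137, -0.808]
contact_force: [0.8, 0.0, -0.1]
opening: 0.0304
grip_force: 50.1
F [-25.4   0.2   0.5] tilt 30.1 yaw 5.2 f [ 0.8 -0.1 -0.1] t 13.375
```

```bash
python3 -m handwheel '[[[-0.2,0,0],[0,0,0]],[[-0.4,0,0],[0,0,0]],[[-0.4,0,0],[0,0,0]]]'; python3 -c "
from ins import *
F()"; python3 -m handwheel '[[[-0.2,0,0],[0,0,0]],[[-0.3,0,0],[0,0,0]],[[-0.3,0,0],[0,0,0]]]'; python3 -c "
from ins import *
F();print(ctrl.get_obs()['wrist_torque'])"
```

```text
t: 13.75
tool_pos: [0.5687, 0.0708, 0.039]
tool_rot: [-3.007, -0.136, -0.813]
contact_force: [3.2, 1.0, 3.3]
opening: 0.0304
grip_force: 50.3
F [-27.7   0.1  -0.3] tilt 30.2 yaw 5.2 f [3.3 0.7 3.3] t 13.75
t: 14.12
tool_pos: [0.567, 0.0705, 0.0383]
tool_rot: [-3.007, -0.136, -0.816]
contact_force: [3.4, 1.1, 5.8]
opening: 0.0302
grip_force: 50.4
F [-29.4  -0.1  -1.1] tilt 30.4 yaw 5.2 f [3.5 0.7 5.8] t 14.125
[ 0.21681565 -0.73831136  0.04239562]
```

```bash
cat >> ins.py <<'E'
def rel(th0,dfx,dfz,th1):
    d=tcp(dfx,dfz,th1)-tcp(0,0,th0); d=Rt(YAW,th0).inv().apply(d)*100
    print('REL',th1,d.round(2).tolist(),round(np.radians(th1-th0),3))
E
python3 -c "
from ins import *
rel(30,-2,.6,26);rel(30,-4,1,22);rel(30,-5,1.4,18)"
```

```text
REL 26 [-0.22, 0.0, 0.15] -0.07
REL 22 [-0.48, 0.0, 0.31] -0.14
REL 18 [-0.67, 0.0, 0.51] -0.209
```

```bash
python3 -m handwheel '[[[-0.2,0,-0.1],[0,0,0]],[[-0.4,0,-0.1],[0,0,0]],[[-0.4,0,-0.1],[0,0,0]]]'; python3 -c "
from ins import *
F()"; python3 -m handwheel '[[[-0.1,0,0.08],[0,-0.035,0]],[[-0.22,0,0.15],[0,-0.07,0]],[[-0.22,0,0.15],[0,-0.07,0]]]'; python3 -c "
from ins import *
F();print(ctrl.get_obs()['wrist_torque'])"
```

```text
t: 14.5
tool_pos: [0.5645, 0.0702, 0.0385]
tool_rot: [-3.005, -0.136, -0.822]
contact_force: [7.9, 2.2, 4.9]
opening: 0.0302
grip_force: 50.4
F [-31.9  -0.1  -1. ] tilt 30.6 yaw 5.2 f [8.1 1.5 4.9] t 14.5
t: 14.88
tool_pos: [0.5637, 0.07, 0.0359]
tool_rot: [-3.035, -0.137, -0.716]
contact_force: [9.7, 1.4, 3.9]
opening: 0.03
grip_force: 50.0
F [-33.5  -0.2  -0.6] tilt 26.6 yaw 5.2 f [9.8 0.5 3.9] t 14.875
[ 0.37576978 -1.43221097  0.06606091]
```

```bash
python3 -c "
from ins import *
rel(26.6,0,.3,22);rel(26.6,0,.4,17);rel(26.6,0,.5,12);rel(26.6,0,.5,6)"
```

```text
REL 22 [-0.08, 0.0, 0.32] -0.08
REL 17 [-0.21, -0.0, 0.68] -0.168
REL 12 [-0.37, -0.0, 1.02] -0.255
REL 6 [-0.61, -0.0, 1.42] -0.36
```

```bash
python3 -m handwheel '[[[-0.08,0,0.32],[0,-0.08,0]],[[-0.21,0,0.68],[0,-0.168,0]],[[-0.21,0,0.68],[0,-0.168,0]]]'; python3 -c "
from ins import *
F();print(ctrl.get_obs()['wrist_torque']);rel(17,0,.2,10);rel(17,0,0.2,3);rel(17,0,.2,0);rel(17,0,.2,-1)"
```

```text
t: 15.25
tool_pos: [0.5648, 0.0702, 0.028]
tool_rot: [-3.092, -0.14, -0.457]
contact_force: [8.5, 1.4, 4.1]
opening: 0.0304
grip_force: 50.3
F [-33.6  -0.1  -1. ] tilt 16.8 yaw 5.2 f [8.6 0.6 4.1] t 15.25
[ 0.14674786 -1.15021913 -0.06030585]
REL 10 [-0.15, 0.0, 0.5] -0.122
REL 3 [-0.37, 0.0, 1.0] -0.244
REL 0 [-0.48, 0.0, 1.21] -0.297
REL -1 [-0.52, 0.0, 1.28] -0.314
```

```bash
python3 -m handwheel '[[[-0.15,0,0.46],[0,-0.122,0]],[[-0.37,0,0.95],[0,-0.244,0]],[[-0.37,0,0.95],[0,-0.244,0]]]'; python3 -c "
from ins import *
F();print(ctrl.get_obs()['wrist_torque'])"
```

```text
t: 15.62
tool_pos: [0.5647, 0.0705, 0.0171]
tool_rot: [-3.135, -0.142, -0.079]
contact_force: [10.2, 2.8, 3.5]
opening: 0.0305
grip_force: 50.5
F [-33.1   0.2  -1.1] tilt 2.9 yaw 5.2 f [10.4  1.9  3.5] t 15.625
[ 3.32922398e-01 -1.53805415e+00  1.00948510e-03]
```

```bash
python3 -m handwheel '[[[-0.06,0,0.26],[0,-0.059,0]],[[-0.06,0,0.3],[0,-0.059,0]],[[-0.06,0,0.3],[0,-0.059,0]]]'
python3 - <<'E'
from ins import *
F();print(ctrl.get_obs()['wrist_torque'])
shot('scene');shot('wrist')
for c in('scene','wrist'):
  for q in ('seat_button','cell_button','cell_flat','cell'):
    print(c,q,[(np.round(x['position'],1),round(x['score'],2)) for x in ctrl.landmark_of(c,q)[:1]])
for m in((594,73.5,26),(523.5,67,26)): print(proj('scene',np.array(m)/1e3))
E
```

```text
t: 16.0
tool_pos: [0.5641, 0.0709, 0.0158]
tool_rot: [-3.138, -0.142, 0.01]
contact_force: [7.4, 4.5, 10.7]
opening: 0.0299
grip_force: 51.5
F [-33.2   0.6   0.1] tilt -0.4 yaw 5.2 f [ 7.7  3.8 10.7] t 16.0
[ 0.62267174 -1.07640935 -0.0130038 ]
scene seat_button [(array([350.5, 205. ]), 0.74)]
scene cell_button [(array([355.2, 206.2]), 0.62)]
scene cell_flat [(array([319.2, 199.1]), 0.74)]
scene cell [(array([340.6, 200.2]), 0.68)]
wrist seat_button [(array([319.5, 244.6]), 0.84)]
wrist cell_button [(array([325.6, 249.4]), 0.81)]
wrist cell_flat [(array([321.5, 393.7]), 0.67)]
wrist cell [(array([319.2, 331.5]), 0.81)]
[355.1752076 206.5538033]
[321.00382012 195.99905926]
```

```bash
python3 -m handwheel '[[[0.2,0,-0.1],[0,0,0]],[[0.5,0,-0.2],[0,0,0]],[[0.6,0,-0.2],[0,0,0]]]'; python3 -c "
from ins import *
F()"; python3 -m handwheel '[[[0,0,0],[0,0,0]],[[0,0,0],[0,0,0]],[[0,0,0],[0,0,0]],[[0,0,0],[0,0,0]]]' -0.15
python3 - <<'E'
from ins import *
F()
im=shot('scene');im2=shot('wrist')
b=cv2.resize(cv2.convertScaleAbs(im[150:250,280:400],alpha=2),(480,400),interpolation=cv2.INTER_CUBIC)
o=np.zeros((400,780,3),np.uint8);o[:,:480]=b;o[:,480:]=cv2.convertScaleAbs(im2[60:460,170:470],alpha=2);cv2.imwrite('pics/m2.png',o)
E
```

```text
t: 16.88
tool_pos: [0.5653, 0.0712, 0.0156]
tool_rot: [-3.138, -0.143, 0.029]
contact_force: [-4.7, 1.8, 14.7]
opening: 0.0306
grip_force: 51.7
F [-31.8   0.8   0.4] tilt -1.0 yaw 5.2 f [-4.5  2.2 14.7] t 16.875
t: 17.38
tool_pos: [0.5647, 0.0705, 0.0133]
tool_rot: [3.137, 0.142, -0.029]
contact_force: [0.3, -0.4, -0.2]
opening: 0.0493
grip_force: 0.0
F [-32.5   0.2  -1.9] tilt -1.0 yaw 5.2 f [ 0.3 -0.4 -0.2] t 17.375
```

View pics/m2.png

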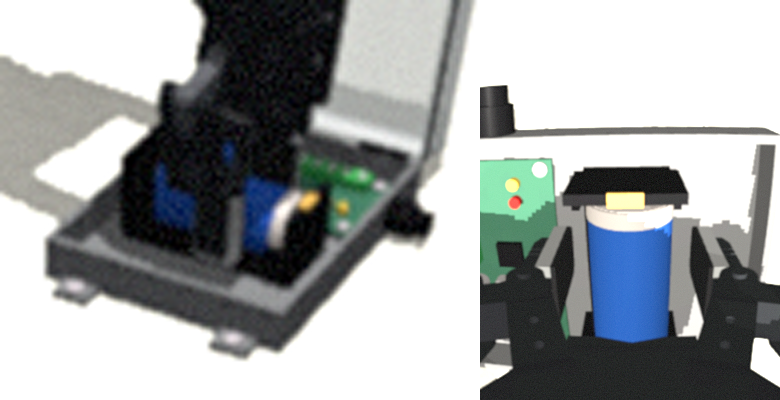

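The crops show the cell lying level in the holder, its white ring tucked behind the brass contact (left crop (285,222), right crop (625,205)). The fingers are clear of it. I'll lift away and verify.

```bash
python3 -m handwheel '[[[0,0,-2],[0,0,0]],[[0,0,-6],[0,0,0]],[[0,0,-12],[0,0,0]],[[-3,0,-17],[0,0,0]],[[-5,0,-19],[0,0,0]]]'; python3 -m handwheel '[[[0,0,0],[0,0,0]]]' 1
python3 - <<'E'
from ins import *
k=ctrl.calibration('wrist');im=shot('wrist');im2=shot('scene');c2=ctrl.calibration('scene')
for q in ('seat_button','cell_button','cell_flat','hood_edge','cell'):
    for c in ('wrist','scene'):
        for a in ctrl.landmark_of(c,q)[:1]: print(c,q,np.round(a['position'],1),round(a['score'],2),np.round(at_z(c,a['position'],.026,k if c=='wrist' else c2)*1e3,1))
S2=lambda m: np.array([.5526,.0834,0])+Ro.from_euler('z',5.3,degrees=True).apply(np.array(m)/1e3)
u=proj('wrist',S2((4,-14,30)),k).astype(int);print(u)
x0,y0=max(u[0]-60,0),max(u[1]-70,0)
a=cv2.resize(cv2.convertScaleAbs(im[y0:y0+140,x0:x0+120],alpha=2),(480,560),interpolation=cv2.INTER_CUBIC)
b=cv2.resize(cv2.convertScaleAbs(im2[170:240,290:370],alpha=2.2),(320,280),interpolation=cv2.INTER_CUBIC)
o=np.zeros((560,800,3),np.uint8);o[:,:480]=a;o[:280,480:]=b;cv2.imwrite('pics/m3.png',o)
F()
E
```

```text
t: 18.1
tool_pos: [0.52, 0.0664, 0.211]
tool_rot: [3.137, 0.143, -0.013]
contact_force: [0.9, 0.4, 0.1]
opening: 0.0494
grip_force: 0.0
t: 18.23
tool_pos: [0.5197, 0.0664, 0.2089]
tool_rot: [3.137, 0.143, -0.015]
contact_force: [0.8, 0.1, -0.3]
opening: 0.0319
grip_force: 0.0
wrist seat_button [321.  128.2] 0.8 [594.2  73.6  26. ]
scene seat_button [351.4 206.7] 0.8 [588.8  69.   26. ]
wrist cell_button [321.3 128.3] 0.97 [594.1  73.3  26. ]
scene cell_button [356.  205.6] 0.72 [593.5  77.2  26. ]
wrist cell_flat [317.5 206.6] 0.91 [524.6  70.5  26. ]
scene cell_flat [319.3 195.6] 0.8 [520.1  66.3  26. ]
wrist hood_edge [318.2 210.7] 0.8 [520.9  69.5  26. ]
scene hood_edge [190.7 272.3] 0.75 [ 493.7 -235.1   26. ]
wrist cell [318.4 167.2] 0.86 [559.8  72.8  26. ]
scene cell [340.4 203.9] 0.59 [567.6  65.2  26. ]
[321 170]
F [-78.7   0.3 189. ] tilt -1.0 yaw 5.2 f [-0.2  0.1 -0.3] t 18.825
```

View pics/m3.png

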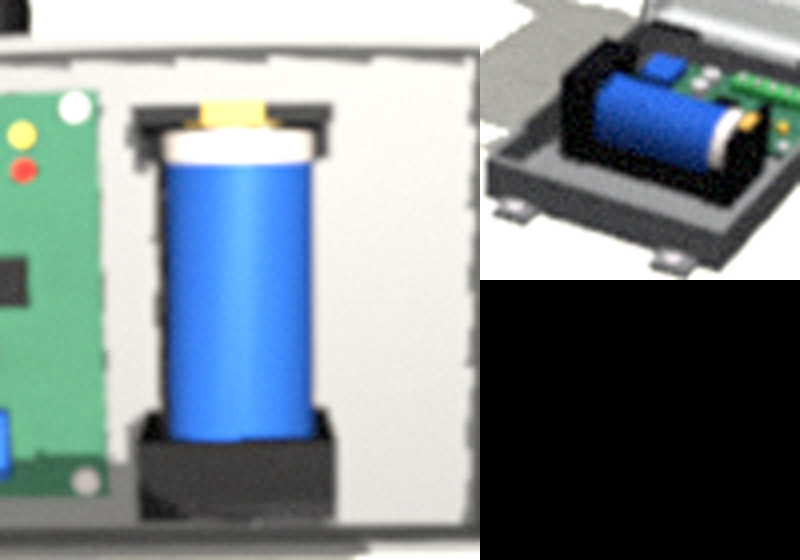

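The cell lies fully under the hood and behind the contact, with its ring at (240,145) and the hood front at (240,430). A light tap with the shut fingers on the button end will confirm it is fully down.

```bash
cat >> ins.py <<'E'
B=lambda x,y,z: np.array([.5526,.0834,0])+Ro.from_euler('z',5.3,degrees=True).apply(np.array([x,y,z])/1e3)
E
python3 -c "
from ins import *
go(B(24,-14,48),5.3)"
```

```text
ROW [6.22, 0.01, 15.52] [-0.0001, 0.0178, -0.0017]
```

```bash
python3 -m handwheel '[[[5,0,5],[0,0.018,0]],[[6.2,0,10],[0,0.018,0]],[[6.2,0,14],[0,0.018,0]],[[6.2,0,15.4],[0,0.018,0]],[[6.2,0,15.4],[0,0.018,0]]]'; python3 -m handwheel '[[[0,0,0.4],[0,0,0]],[[0,0,0.8],[0,0,0]],[[0,0,1.0],[0,0,0]],[[0,0,1.0],[0,0,0]]]';python3 -m handwheel '[[[0,0,0.3],[0,0,0]],[[0,0,0.3],[0,0,0]]]'
```

```text
t: 19.45
tool_pos: [0.5774, 0.0718, 0.0493]
tool_rot: [-3.138, -0.143, 0.0]
contact_force: [0.8, -0.3, 0.8]
opening: -0.0001
grip_force: 0.0
t: 19.95
tool_pos: [0.5789, 0.0719, 0.042]
tool_rot: [-3.138, -0.143, -0.005]
contact_force: [-3.0, -0.2, 6.5]
opening: 0.0001
grip_force: 3.7
t: 20.2
tool_pos: [0.579, 0.072, 0.0417]
tool_rot: [-3.138, -0.143, -0.003]
contact_force: [-11.5, 0.5, 22.9]
opening: -0.0001
grip_force: 11.1
```

Contact comes at z 41.7 mm, against 42 expected, so the cell is home. Next I'll lift and go round behind the cover.

```bash
python3 -m handwheel '[[[0,0,-3],[0,0,0]],[[0,0,-9],[0,0,0]],[[0,0,-15],[0,0,0]],[[0,0,-18],[0,0,0]],[[0,0,-18.5],[0,0,0]]]' 1
python3 - <<'E'
from ins import *
def tri(a,b):
    o1,d1=ray('top',a);o2,d2=ray('scene',b)
    s=np.linalg.lstsq(np.c_[d1,-d2],o2-o1,rcond=None)[0]; return (o1+d1*s[0]+o2+d2*s[1])/2
shot('scene');shot('top')
a=[ctrl.landmark_of(c,'cover_edge')[0] for c in('top','scene')];print([(x['position'],x['score']) for x in a])
X=tri(a[0]['position'],a[1]['position']); f=Ro.from_euler('z',-5.3,degrees=True).apply(X-[.5526,.0834,0]);print('box frame',f.round(4))
go(B(0,185,225),5.3);go(B(0,185,128),5.3)
E
```

```text
t: 20.82
tool_pos: [0.5792, 0.0718, 0.2255]
tool_rot: [3.138, 0.143, 0.012]
contact_force: [-0.2, 0.4, -0.0]
opening: -0.0002
grip_force: 0.0Traceback (most recent call last):
  File "<stdin>", line 6, in <module>
IndexError: list index out of range
```

```bash
python3 -c "
from ins import *
go(B(0,205,230),5.3);go(B(0,205,128),5.3)"
```

```text
ROW [-2.34, -21.88, -1.0] [-0.0003, 0.0014, -0.0017]
ROW [-2.33, -21.87, 9.2] [-0.0003, 0.0014, -0.0017]
```

```bash
python3 -m handwheel '[[[-0.6,-6,-1],[0,0,0]],[[-1.2,-12,-1],[0,0,0]],[[-1.8,-18,-1],[0,0,0]],[[-2.3,-21.9,-1],[0,0,0]]]'; python3 -m handwheel '[[[0,0,4],[0,0,0]],[[0,0,8],[0,0,0]],[[0,0,10.2],[0,0,0]],[[0,0,10.2],[0,0,0]]]'
python3 - <<'E'
from ins import *
shot('scene','s7.png')
print(ctrl.landmark_of('scene','cover_edge')[:1])
go(B(0,140,128),5.3)
E
```

```text
t: 21.48
tool_pos: [0.5328, 0.2897, 0.2283]
tool_rot: [3.137, 0.145, -0.006]
contact_force: [0.1, -0.3, 0.1]
opening: 0.0001
grip_force: 0.0
t: 21.98
tool_pos: [0.5329, 0.2869, 0.126]
tool_rot: [3.136, 0.142, -0.008]
contact_force: [1.1, 0.6, -0.5]
opening: -0.0002
grip_force: 0.0
[{'position': [376.2, 101.8], 'score': 0.82}]
ROW [-0.17, 6.51, 0.23] [-0.0002, -0.0018, -0.002]
```

```bash
python3 -m handwheel '[[[0,1.5,0],[0,0,0]],[[0,3.0,0],[0,0,0]],[[0,4.5,0],[0,0,0]],[[0,6.0,0],[0,0,0]],[[0,7,0],[0,0,0]]]'; python3 -m handwheel '[[[0,1,0],[0,0,0]],[[0,2,0],[0,0,0]],[[0,3,0],[0,0,0]],[[0,4,0],[0,0,0]]]'
python3 - <<'E'
from ins import *
im=shot('scene')
print(ctrl.landmark_of('scene','cover_edge')[:1])
cv2.imwrite('pics/s8.png',cv2.convertScaleAbs(im[20:300,200:500],alpha=1.5))
for t in (100,90,80,70,60):
    a=np.radians(t); print(t,proj('scene',B(0,75-150*np.cos(a)+32*np.sin(a),22+150*np.sin(a)+32*np.cos(a))).round(0))
go(B(0,75,137),5.3)
E
```

```text
t: 22.7
tool_pos: [0.5419, 0.2175, 0.131]
tool_rot: [-3.137, -0.141, -0.004]
contact_force: [-3.9, 3.9, 12.0]
opening: 0.0001
grip_force: 6.5
t: 23.2
tool_pos: [0.5477, 0.1785, 0.134]
tool_rot: [-3.137, -0.143, -0.013]
contact_force: [0.4, 1.3, 6.5]
opening: -0.0002
grip_force: 3.2
[{'position': [359.6, 108.8], 'score': 0.98}]
100 [375. 103.]
90 [369. 103.]
80 [363. 106.]
70 [357. 112.]
60 [350. 120.]
ROW [-0.37, 1.9, -0.36] [0.0005, -0.008, -0.0023]
```

```bash
python3 -m handwheel '[[[0,1.2,-0.2],[0,0,0]],[[0,2.4,-0.2],[0,0,0]],[[0,3.6,0],[0,0,0]],[[0,5,0.5],[0,0,0]],[[0,6.4,1.2],[0,0,0]]]'; python3 -m handwheel '[[[0,0.9,0.6],[0,0,0]],[[0,1.8,1.2],[0,0,0]],[[0,2.6,1.8],[0,0,0]]]'
python3 - <<'E'
from ins import *
s=ctrl.get_obs();print((Ro.from_euler('z',-5.3,degrees=True).apply(np.array(s['tool_pos'])-[.5526,.0834,0])*1e3).round(1))
shot('scene');print(ctrl.landmark_of('scene','cover_edge')[:1])
for t in (60,50,40,30,20,0):
    a=np.radians(t); print(t,proj('scene',B(0,75-150*np.cos(a)+32*np.sin(a),22+150*np.sin(a)+32*np.cos(a))).round(0))
E
```

```text
t: 23.92
tool_pos: [0.5507, 0.1133, 0.1171]
tool_rot: [3.138, 0.142, 0.001]
contact_force: [1.0, 0.6, 1.4]
opening: -0.0
grip_force: 0.6
t: 24.3
tool_pos: [0.5528, 0.0882, 0.0988]
tool_rot: [-3.138, -0.143, -0.0]
contact_force: [-0.3, 0.6, 0.1]
opening: 0.0
grip_force: 0.3
[ 0.6  4.7 98.8]
[{'position': [329.7, 160.4], 'score': 0.95}]
60 [350. 120.]
50 [343. 131.]
40 [336. 143.]
30 [331. 157.]
20 [326. 172.]
0 [319. 202.]
```

```bash
python3 -m handwheel '[[[0,1,1.2],[0,0,0]],[[0,2,2.4],[0,0,0]],[[0,3,3.5],[0,0,0]],[[0,4,4.4],[0,0,0]],[[0,4.2,4.9],[0,0,0]]]'; python3 -m handwheel '[[[0,0,0.3],[0,0,0]],[[0,0,0.5],[0,0,0]],[[0,0,0.5],[0,0,0]]]'
python3 - <<'E'
from ins import *
s=ctrl.get_obs();print((Ro.from_euler('z',-5.3,degrees=True).apply(np.array(s['tool_pos'])-[.5526,.0834,0])*1e3).round(1),s['contact_force'])
E
```

```text
t: 25.02
tool_pos: [0.5568, 0.0473, 0.0534]
tool_rot: [-3.135, -0.14, 0.004]
contact_force: [-18.2, 7.7, 38.5]
opening: -0.0001
grip_force: 19.2
t: 25.4
tool_pos: [0.557, 0.0474, 0.0533]
tool_rot: [-3.137, -0.143, 0.007]
contact_force: [-26.8, 3.1, 47.3]
opening: 0.0
grip_force: 23.3
[  1.  -36.3  53.3] [-26.84928005   3.14133273  47.25093453]
```

The cover is down, with the tip at z 53 mm. I'll back off and check.

```bash
python3 -m handwheel '[[[0,0,-2],[0,0,0]],[[-3,0,-7],[0,0,0]],[[-8,0,-12],[0,0,0]],[[-12,2,-16],[0,0,0]],[[-12,4,-18],[0,0,0]]]'
python3 - <<'E'
from ins import *
shot('wrist'); im=shot('scene');im2=shot('top')
print(ctrl.landmark_of('scene','cover_edge')[:1],proj('scene',B(0,-75,54)),proj('scene',B(0,-74.9,59)))
for c,q in (('scene','cell_button'),('scene','cell_flat'),('scene','orange'),('scene','petri'),('scene','flat_cell')): print(q,[(np.round(x['position'],1),round(x['score'],2)) for x in ctrl.landmark_of(c,q)[:1]])
cv2.imwrite('pics/e.png',cv2.resize(cv2.convertScaleAbs(im[130:280,270:420],alpha=2),(600,600),interpolation=cv2.INTER_CUBIC))
E
```

```text
t: 26.02
tool_pos: [0.44, -0.0046, 0.2281]
tool_rot: [3.137, 0.143, 0.009]
contact_force: [0.8, -0.3, -1.4]
opening: 0.0003
grip_force: 0.0
[{'position': [318.2, 203.5], 'score': 0.69}] [319.24513726 202.38080323] [319.33090466 199.87229172]
cell_button [(array([324.8, 196.9]), 0.25)]
cell_flat []
orange [(array([450.3, 262.1]), 0.74)]
petri [(array([343.4, 316.2]), 0.77)]
flat_cell [(array([205.1, 248.5]), 0.64)]
```

View pics/e.png

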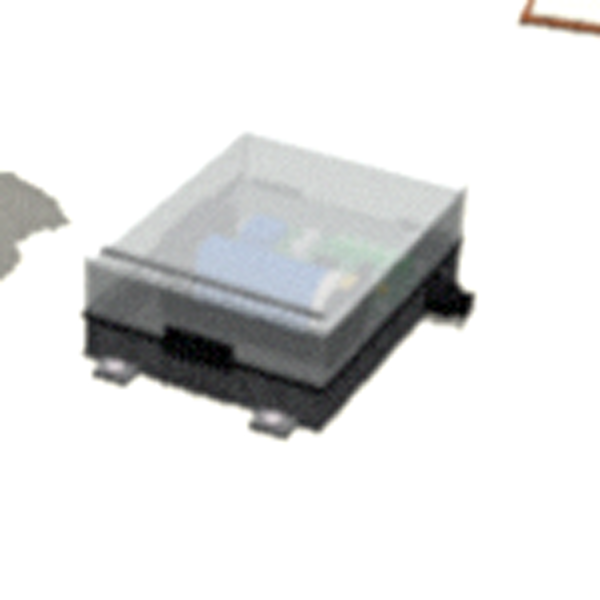

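The cover is shut flush, its latch at (198,345), with the blue cell inside at (265,275).

```bash
python3 -c "
from h import *
print(ctrl.finish_job())"
```

```text
the job is handed in; nothing more can be done
None
```

The charged cell lies fully home in the holder, the clear cover is closed, and the job is handed in at about 26 s; I touched none of the other objects.

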